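# Find the rocking corner of the reactor plate and fold its shim flat

## Robot

A 7-joint arm with a two-finger parallel gripper is mounted at the origin on the work surface. World frame = base frame: x ahead of the robot, y to its left, z up, the work surface at z = 0. Lengths are in m, angles in rad, forces in N, time in s.
With the tool pointing down it reaches from about 0.4 to 0.85 m from the base axis. Payload 4.4 kg.
Tool frame: the origin (TCP) lies at the very end of the fingers, on their centre line; the grasp point (between the pads) lies 19 mm behind it; z points along the fingers, y is the line along which they close (so a half turn about z gives the same grasp; the last joint's range is limited). The gripper opens to 94 mm and grips with 3 to 60 N. Pads are 16 mm wide; open, the fingers measure 119 mm over their backs; the gripper's body (75 mm by 177 mm) begins 78 mm behind the grasp point.
Start: joints at [-1.316, 0.628, 0.038, 1.517, -0.027, 0.996, -0.02], TCP at [0.205, 0.617, 0.205] pointing down, gripper open.
Joint ranges: [-3.06, 3.06], [-0.37, 2.12], [-1.25, 1.32], [0.18, 2.47], [-1.1, 4.24], [0.23, 1.98], [-2.94, 2.94]. Speed limits (rad/s): [2.57, 2.57, 3.14, 3.14, 3.14, 3.14, 3.14].

## Interface

Orientations are given as a 3x3 rotation matrix whose columns are the frame's x, y, z axes.
In Python, from workcell import arm gives the robot as it stands.
- The arm moves only by the shell command python3 -m jog 'ROWS' [FORCE]. ROWS is JSON, a list of rows, each an object with "dp": the shift along the tool's x, y, z in cm, a list of three; "turn": the turn, a rotation vector about the tool's x, y, z in degrees, a list of three; "fingers": the closure in counts, from 0 (fully open) to 255 (shut). In form: [{"dp": [tx, ty, tz], "turn": [rx, ry, rz], "fingers": fingers}, ...]. A call has exactly 10 rows; each row shifts and turns the commanded pose from where the row before left it, along the tool's axes as they then stand; what a row does not reach is not made up. A row lasts 1/10 s, in which the tool goes at most 50 mm and 8.59 degrees, less where a joint would pass 70% of its speed; a pose out of reach is approached as far as the arm can. A call with a gripper value outside its range is refused whole. The fingers move at their own pace and stop on an object; FORCE is the grip in N (left out, the last holds). Time passes only in rows, so rows that do not move let the fingers close, or fill a call up. It gives the time, the measured TCP pose, the force, the opening and the grip force at its end, in the units of the state.
- arm.get_state(): the state, without advancing time (a new reading comes with each control period).
- arm.get_image(name): name is "side" or "top" or "wrist"; returns (picture, depth): 420x560x3 uint8, red, green, blue; 420x560 float32, m along the optical axis (not along the pixel's ray), 0 where there is no reading.
- arm.get_calibration(name): a dict with "fx", "fy", "cx", "cy" (pixels), "R" (3x3) and "t" (3): a world point X has camera coordinates R X + t. Camera axes: x right, y down, z forward; pixel columns grow to the right and rows downward; lengths in m; the calibration is good to about 2 mm. The wrist camera is an equidistant fisheye: a pixel r from the principal point sees the ray r / f radians off the axis. A picture is of the moment at which its call begins: read the wrist's pose just before it. get_calibration takes no time and is no camera call; for the wrist camera it gives the pose at the moment of the call.
- arm.job_done(): hands the job in; it is judged then, once.
Trained networks look in the newest picture that a camera, given by its name, has taken for a name from the list of things; names that differ only in an ending like _2 or _b are one class to them, and where a whole thing is asked for, a point or a joint stands for the part that bears it (a point fixed in the world has none). Each returns a list of dicts, best first, with "conf" (0 to 1); they miss things now and then, are a little off and sometimes report something else, mostly with a low value. They report only what shows in the picture. A call takes as long as a camera call.
- arm.spot_in(camera, target): "location" ([column, row] in pixels, amid what is visible of it).
The state is a dict: "clock": time; "q": joint angles; "joint_velocities": joint speeds; "tau": joint torques, N m; "eef_pos": TCP position; "tcp_rot": TCP orientation; "contact_force": force on the tool from outside, world axes, zero at the start; "torque": the same for the moment, N m; "finger_gap": opening from 0.0 (shut) to 1.0 (fully open); "finger_force": force on a finger pad.
Only numpy, scipy, OpenCV 4.12 (cv2) and the standard library are available. Lean on these libraries where they do the work, as an engineer would, in place of code of your own. Each camera call takes 0.05 s, during which the arm holds its last target. There are 200 camera calls.

## Task

Press down on the bare corners of the stainless plate to find the one that rocks; then press that corner's folding shim down flat so that the plate sits firm and level, and take the hand away. Leave the other three shims standing up, pick nothing up, and do not disturb the loose parts round the fixture.

Things in the scene. Friction and masses are not known exactly. Their poses are not given: they have to be found in the camera images.
- base: Fixed aluminium base slab, 214 x 236 x 12 mm, on the table; origin at the centre of its underside (on the table), z up. Its x axis points from the near edge (the robot's side) to the far edge, y to the left. It may be turned up to 0.4 rad about z. Everything else of the fixture keeps its place on it.
- plate_centre (a point): Centre of the top face of the stainless plate (180 mm in x, 170 in y, 8 thick), 46 mm above the table over the base's centre, axes as the base's. The plate sits on a rubber mount under its centre and can only rock. A fixed round flange and neck stand on its middle: radius 46 mm below, 21 mm above, top 66 mm over the plate.
- corner_nl (a point): Point on the bare top face of the plate at its near left corner, where it can be pressed: -72 mm in x and +64 mm in y from the plate's centre, 46 mm above the table when level. One corner of the four, hidden and different each time, has a gap beneath: pressed with 6 N or more it sinks 3 to 4 mm and springs back when released. The others stand firm.
- corner_nr (a point): Point on the bare top face of the plate at its near right corner, where it can be pressed: -72 mm in x and -64 mm in y from the plate's centre, 46 mm above the table when level. One corner of the four, hidden and different each time, has a gap beneath: pressed with 6 N or more it sinks 3 to 4 mm and springs back when released. The others stand firm.
- corner_fl (a point): Point on the bare top face of the plate at its far left corner, where it can be pressed: +72 mm in x and +64 mm in y from the plate's centre, 46 mm above the table when level. One corner of the four, hidden and different each time, has a gap beneath: pressed with 6 N or more it sinks 3 to 4 mm and springs back when released. The others stand firm.
- corner_fr (a point): Point on the bare top face of the plate at its far right corner, where it can be pressed: +72 mm in x and -64 mm in y from the plate's centre, 46 mm above the table when level. One corner of the four, hidden and different each time, has a gap beneath: pressed with 6 N or more it sinks 3 to 4 mm and springs back when released. The others stand firm.
- shim_nl (a joint): Angle of the near left corner's shim leaf, hinged on the plate's left edge (axis along the base's x, 92 mm in y from the plate's centre, 45 mm above the table). 0: stands 0.61 rad above level, sloping up and outward; 0.611: folded flat. Takes 1 to 2 N, stays where left. Folding swings a heel down under the corner, packing up a 4 mm gap; at a firm corner it jams or lifts the plate.
- tab_nl (a point): Point on the upper face of the near left shim, a steel leaf 34 mm wide, 48 long, 3 thick; on its middle line, 40 mm from the hinge axis, 8 mm from the outer edge; it moves with the leaf. When the leaf is flat it lies -66 mm in x, +132 mm in y from the plate's centre, 47 mm above the table.
- shim_nr (a joint): Angle of the near right corner's shim leaf, hinged on the plate's right edge (axis along the base's x, 92 mm in y from the plate's centre, 45 mm above the table). 0: stands 0.61 rad above level, sloping up and outward; 0.611: folded flat. Takes 1 to 2 N, stays where left. Folding swings a heel down under the corner, packing up a 4 mm gap; at a firm corner it jams or lifts the plate.
- tab_nr (a point): Point on the upper face of the near right shim, a steel leaf 34 mm wide, 48 long, 3 thick; on its middle line, 40 mm from the hinge axis, 8 mm from the outer edge; it moves with the leaf. When the leaf is flat it lies -66 mm in x, -132 mm in y from the plate's centre, 47 mm above the table.
- shim_fl (a joint): Angle of the far left corner's shim leaf, hinged on the plate's left edge (axis along the base's x, 92 mm in y from the plate's centre, 45 mm above the table). 0: stands 0.61 rad above level, sloping up and outward; 0.611: folded flat. Takes 1 to 2 N, stays where left. Folding swings a heel down under the corner, packing up a 4 mm gap; at a firm corner it jams or lifts the plate.
- tab_fl (a point): Point on the upper face of the far left shim, a steel leaf 34 mm wide, 48 long, 3 thick; on its middle line, 40 mm from the hinge axis, 8 mm from the outer edge; it moves with the leaf. When the leaf is flat it lies +66 mm in x, +132 mm in y from the plate's centre, 47 mm above the table.
- shim_fr (a joint): Angle of the far right corner's shim leaf, hinged on the plate's right edge (axis along the base's x, 92 mm in y from the plate's centre, 45 mm above the table). 0: stands 0.61 rad above level, sloping up and outward; 0.611: folded flat. Takes 1 to 2 N, stays where left. Folding swings a heel down under the corner, packing up a 4 mm gap; at a firm corner it jams or lifts the plate.
- tab_fr (a point): Point on the upper face of the far right shim, a steel leaf 34 mm wide, 48 long, 3 thick; on its middle line, 40 mm from the hinge axis, 8 mm from the outer edge; it moves with the leaf. When the leaf is flat it lies +66 mm in x, -132 mm in y from the plate's centre, 47 mm above the table.
- valve: Bystander: loose needle-valve block, 50 x 36 x 42 mm, with a stem up to 82 mm and a black T handle; origin under its centre.
- capnut: Bystander: loose hexagonal steel cap nut, 34 mm across, 30 mm tall, near the base's near edge; origin under its centre.
- screw: Bystander: loose cap screw standing on its head, 30 mm across, 61 mm tall, beyond the base's far edge; origin under its centre.
- jar: Bystander: closed jar, 52 mm across, 75 mm tall; origin under its centre.

How it is judged:
By the outcome, as a careful person would: the job done as asked, in the order asked, and still so for the second after the job is handed in, with the robot touching nothing.
It also fails if it takes over 64 s, if anything falls off the work surface, if the arm or the gripper's body presses on something with over 40 N, if the wrist force passes 120 N, or if a joint passes its speed limit or range.

## Working session

There is one attempt and no reset: what is moved stays moved. The work goes in short steps, Python scripts to look and compute and a shell command to move; the robot and the scene stay as the last step left them, time stands still between calls to the robot, and variables do not carry over. Pictures are saved under pics/ and viewed, at most 10 in all, crops included, and the job is handed in when it is done.

```bash
mkdir -p pics; ls
python3 - <<'E'
from workcell import arm
import cv2,numpy as np
s=arm.get_state();print(s['clock'],s['eef_pos'],s['tcp_rot'],s['contact_force'])
for n in ['top','side']:
    im,d=arm.get_image(n);cv2.imwrite(f'pics/{n}0.png',im[:,:,::-1]);np.save(f'{n}_d.npy',d)
    c=arm.get_calibration(n)
    K=np.array([[c['fx'],0,c['cx']],[0,c['fy'],c['cy']],[0,0,1]]);R=np.array(c['R']);t=np.array(c['t'])
    if n=='top':print(c)
    for k in ['base','corner_nl','tab_nl','tab_nr','tab_fl','tab_fr','valve','capnut','screw','jar']:
        r=arm.spot_in(n,k)
        for o in r[:4]:
            u,v=o['location'];z=d[int(v),int(u)]
            p=R.T@(np.linalg.inv(K)@[u,v,1]*z-t)
            print(n,k,round(o['conf'],2),[round(u),round(v)],p.round(3))
E
```

```text
pics
0.0 [0.20472956 0.61623314 0.20456321] [[-9.48985315e-01  3.15319785e-01 -5.52873368e-04]
 [ 3.15320268e-01  9.48983645e-01 -1.78059727e-03]
 [-3.67897631e-05 -1.86409283e-03 -9.99998262e-01]] [ 0.1934778  -0.06810961 -0.20145855]
{'fx': 489.4030289345563, 'fy': 489.4030289345563, 'cx': 287.82706363387877, 'cy': 212.45042864565048, 'R': array([[-0.02872405, -0.99921728, -0.02719834],
       [-0.98711285,  0.03264036, -0.15666154],
       [ 0.15742668,  0.02234787, -0.98727778]]), 't': array([0.00356806, 0.582982  , 1.08441925])}
top base 0.95 [299, 234] [ 0.525 -0.038  0.112]
top corner_nl 0.64 [303, 231] [ 0.532 -0.047  0.111]
top corner_nl 0.46 [350, 202] [ 0.601 -0.158  0.054]
top tab_nl 0.89 [248, 255] [0.486 0.077 0.06 ]
top tab_nr 0.75 [349, 262] [ 0.464 -0.148  0.058]
top tab_fl 0.8 [257, 196] [0.622 0.055 0.054]
top tab_fl 0.21 [353, 201] [ 0.601 -0.163  0.062]
top tab_fr 0.77 [351, 204] [ 0.596 -0.159  0.057]
top valve 0.7 [113, 238] [0.535 0.39  0.049]
top capnut 0.51 [294, 300] [ 0.383 -0.022  0.033]
top screw 0.67 [308, 170] [ 0.689 -0.064  0.021]
top jar 0.84 [460, 
[... 265 characters left out ...]
 0.065]
side corner_nl 0.51 [190, 251] [ 0.381 -0.03   0.021]
side tab_nl 0.87 [227, 199] [0.48  0.07  0.061]
side tab_nl 0.44 [312, 263] [ 0.594 -0.177  0.072]
side tab_nr 0.7 [243, 270] [ 0.47  -0.14   0.053]
side tab_nr 0.18 [266, 232] [ 0.536 -0.065  0.065]
side tab_fl 0.52 [289, 193] [0.624 0.056 0.057]
side tab_fr 0.52 [312, 262] [ 0.6   -0.166  0.063]
side valve 0.86 [226, 138] [0.534 0.366 0.041]
side capnut 0.79 [193, 249] [ 0.387 -0.03   0.026]
side screw 0.67 [338, 232] [ 0.69  -0.079  0.039]
side screw 0.49 [230, 200] [0.488 0.065 0.058]
side screw 0.42 [266, 236] [ 0.534 -0.074  0.064]
side screw 0.17 [267, 246] [ 0.53 -0.09  0.05]
side jar 0.79 [333, 398] [ 0.536 -0.426  0.076]
```

```bash
cat > h.py <<'E'
import numpy as np,cv2
from workcell import arm
def cloud(n,d):
    c=arm.get_calibration(n);v,u=np.nonzero(d>0);z=d[v,u]
    P=np.c_[(u-c['cx'])/c['fx']*z,(v-c['cy'])/c['fy']*z,z]
    return (P-c['t'])@np.array(c['R'])
E
python3 - <<'E'
from h import *
for n in ['top','side']:
    P=cloud(n,np.load(n+'_d.npy'))
    B=P[(abs(P[:,0]-.53)<.2)&(abs(P[:,1]+.045)<.16)]
    h,e=np.histogram(B[:,2],bins=np.arange(-.01,.13,.004));print(h)
    for lo,hi in [(.042,.05),(.008,.016),(.1,.125)]:
        Q=B[(B[:,2]>lo)&(B[:,2]<hi)]; 
        print(n,lo,len(Q),Q[:,2].mean(),Q.mean(0),cv2.minAreaRect((Q[:,:2]*1000).astype(np.float32)))
    # isolate plate by morphological raster
    Q=B[(B[:,2]>.040)&(B[:,2]<.125)]
    g=np.zeros((400,400),np.uint8);ij=((Q[:,:2]-[.33,-.245])*1000).astype(int)
    ok=((ij>=0)&(ij<400)).all(1);ij=ij[ok];g[ij[:,0],ij[:,1]]=255
    g=cv2.morphologyEx(g,cv2.MORPH_CLOSE,np.ones((7,7)));g=cv2.morphologyEx(g,cv2.MORPH_OPEN,cv2.getStructuringElement(2,(61,61)))
    p=np.argwhere(g).astype(np.float32);print(cv2.minAreaRect(p+[330,-245] if 0 else (p+np.float32([330,-245]))))
E
```

```text
[ 229 4601 6995  825  765 1093  191   69   78  194  177   60  482 2928
 1322  213  296  599  452  277  171   16    0    0    0    0    3    2
   11  100  172   12    0    0]
top 0.042 4250 0.04514955665389103 [ 0.53966553 -0.04304284  0.04514956] ((571.602294921875, -46.33293151855469), (209.5232391357422, 240.4004669189453), 84.32830047607422)
top 0.008 1777 0.01112630094945305 [ 0.52816655 -0.04387196  0.0111263 ] ((535.2493896484375, -42.32243347167969), (235.6127471923828, 340.45806884765625), 84.13916778564453)
top 0.1 296 0.1103936911505254 [ 0.5410577  -0.04315776  0.11039369] ((541.4677124023438, -43.512481689453125), (39.05873107910156, 41.34309005737305), 87.89849853515625)
((540.9935302734375, -43.20384216308594), (179.2220916748047, 178.8755340576172), 83.94580841064453)
[   0   94 9669 1560  203 1638  397  179  184  304  278   99   65  880
 2870  244  196  328  532  282  283   51   27   20   21   19    2   21
   31   29  210   26    0    0]
side 0.042 3750 0.046804963173015614 [ 0.53912745 -0.05961653  0.04680496] ((578.039306640625, -45.707679748535156), (197.90745544433594, 252.8299102783203), 85.32408905029297)
side 0.008 2026 0.012587451295600485 [ 0.5205677  -0.11071076  0.01258745] ((538.9187622070312, -46.383209228515625), (235.4893341064453, 346.8139343261719), 83.83899688720703)
side 0.1 309 0.11084274802574216 [ 0.541114   -0.04972218  0.11084275] ((541.30029296875, -45.85458755493164), (40.73517990112305, 41.58650588989258), 20.88930892944336)
((538.1538696289062, -83.26924896240234), (98.73164367675781, 179.47825622558594), 82.87498474121094)
```

View pics/top0.png

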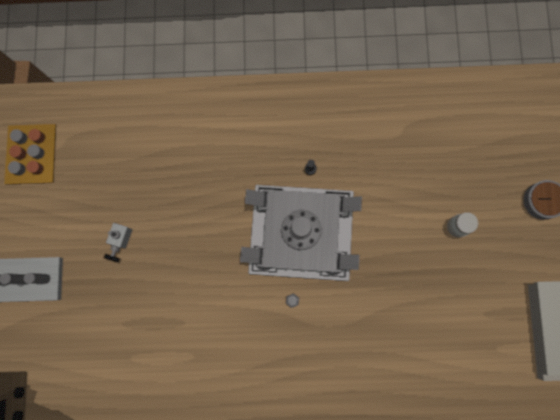

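View pics/side0.png

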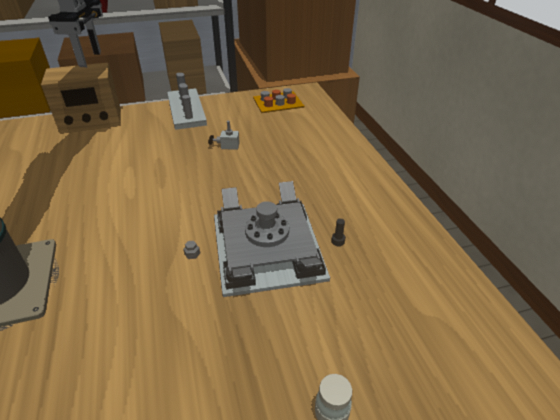

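The pictures show the fixture at top pixel (299,234), with all four shims up. The valve is at (116,238), the capnut at (293,300), the screw at (310,168) and the jar at (463,225). The fitted centre is about (0.541, -0.0445), yaw about -6.1°.

```bash
python3 -m jog '[{"dp":[0,0,0],"turn":[0,0,-6.2],"fingers":255},{"dp":[0,0,0],"turn":[0,0,-6.1],"fingers":255},{"dp":[-1,-1.6,0],"turn":[0,0,0],"fingers":255},{"dp":[-1.8,-3,0],"turn":[0,0,0],"fingers":255},{"dp":[-1.8,-3,0],"turn":[0,0,0],"fingers":255},{"dp":[-1.8,-3,0],"turn":[0,0,0],"fingers":255},{"dp":[-1.8,-3,0],"turn":[0,0,0],"fingers":255},{"dp":[-1.8,-3,0],"turn":[0,0,0],"fingers":255},{"dp":[-1.8,-3,0],"turn":[0,0,0],"fingers":255},{"dp":[-1.8,-3,0],"turn":[0,0,0],"fingers":255}]' 30
cat >> h.py <<'E'
C=np.array([.541,-.0445]);Y=np.radians(-6.1)
def rel(tx,ty,tz):
    s=arm.get_state();p=np.array(s['eef_pos']);R=np.array(s['tcp_rot'])
    b=np.array([[np.cos(Y),-np.sin(Y)],[np.sin(Y),np.cos(Y)]])
    g=np.r_[C+b@[tx,ty],tz]
    print('t',round(s['clock'],2),'base xy mm',(b.T@(p[:2]-C)*1000).round(1),'z',(p[2]*1000).round(1),'F',np.round(s['contact_force'],1),'dp cm',(R.T@(g-p)*100).round(2),'yaw err',np.degrees(Y+np.pi-np.arctan2(R[1,0],R[0,0])).round(1),'zaxis',R[:,2].round(3))
E
python3 -c "
from h import *
rel(-.072,.064,.06)"
```

```text
clock: 2.1
eef_pos: [0.3168, 0.3765, 0.2057]
tcp_rot: [[-0.994, 0.106, 0.0], [0.106, 0.994, 0.0], [-0.0, 0.0, -1.0]]
contact_force: [-0.3, 0.2, 0.7]
finger_gap: 0.183
finger_force: 0.0
t 2.1 base xy mm [-267.7  394.8] z 205.7 F [-0.3  0.2  0.7] dp cm [-19.55 -33.09  14.56] yaw err -0.0 zaxis [ 0.  0. -1.]
```

```bash
python3 -m jog '[{"dp":[-1.3,-2.2,0],"turn":[0,0,0],"fingers":255},{"dp":[-2.1,-3.6,0],"turn":[0,0,0],"fingers":255},{"dp":[-2.1,-3.6,0],"turn":[0,0,0],"fingers":255},{"dp":[-2.1,-3.6,0],"turn":[0,0,0],"fingers":255},{"dp":[-2.1,-3.6,0],"turn":[0,0,0],"fingers":255},{"dp":[-2.1,-3.6,0],"turn":[0,0,0],"fingers":255},{"dp":[-2.1,-3.6,0],"turn":[0,0,0],"fingers":255},{"dp":[-2.1,-3.6,0.5],"turn":[0,0,0],"fingers":255},{"dp":[-2.0,-3.5,2],"turn":[0,0,0],"fingers":255},{"dp":[-1.5,-2.2,2.5],"turn":[0,0,0],"fingers":255}]'
python3 -c "
from h import *
rel(-.072,.064,.046)"
```

```text
clock: 3.1
eef_pos: [0.4771, 0.0248, 0.156]
tcp_rot: [[-0.994, 0.109, 0.004], [0.109, 0.994, -0.001], [-0.004, -0.0, -1.0]]
contact_force: [0.2, 0.9, 0.0]
finger_gap: 0.002
finger_force: 0.0
t 3.1 base xy mm [-70.9  62.1] z 156.0 F [0.2 0.9 0. ] dp cm [ 0.16  0.19 11.  ] yaw err 0.2 zaxis [ 0.004 -0.001 -1.   ]
```

```bash
python3 -m jog '[{"dp":[0.1,0.1,1.5],"turn":[0,0,0],"fingers":255},{"dp":[0,0,2],"turn":[0,0,0],"fingers":255},{"dp":[0,0,2],"turn":[0,0,0],"fingers":255},{"dp":[0,0,2],"turn":[0,0,0],"fingers":255},{"dp":[0,0,1],"turn":[0,0,0],"fingers":255},{"dp":[0,0,1],"turn":[0,0,0],"fingers":255},{"dp":[0,0,0.5],"turn":[0,0,0],"fingers":255},{"dp":[0,0,0.5],"turn":[0,0,0],"fingers":255},{"dp":[0,0,0],"turn":[0,0,0],"fingers":255},{"dp":[0,0,0],"turn":[0,0,0],"fingers":255}]'
python3 -c "
from h import *
rel(-.072,.064,.046)
im,d=arm.get_image('wrist');cv2.imwrite('pics/w1.png',im[:,:,::-1])"
```

```text
clock: 4.1
eef_pos: [0.4744, 0.0291, 0.0508]
tcp_rot: [[-0.994, 0.106, 0.001], [0.106, 0.994, 0.0], [-0.001, 0.0, -1.0]]
contact_force: [-0.2, -0.0, -0.3]
finger_gap: 0.006
finger_force: 0.0
t 4.1 base xy mm [-74.   66.1] z 50.8 F [-0.2 -0.  -0.3] dp cm [-0.2  -0.21  0.48] yaw err -0.0 zaxis [ 0.001  0.    -1.   ]
```

View pics/w1.png

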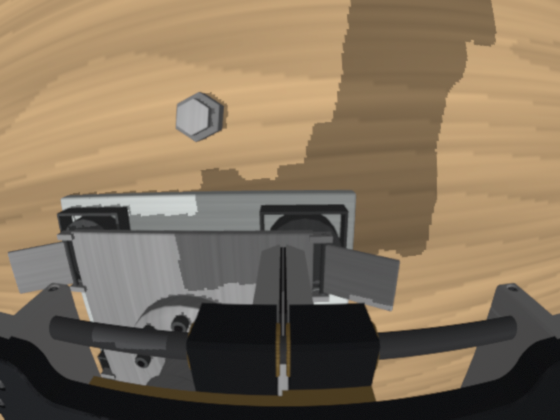

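The wrist view shows the closed fingertips at about (283,250), over the bare near-left corner and clear of the shim at (360,275). Now I'll press gently.

```bash
python3 -m jog '[{"dp":[-0.2,-0.2,0.2],"turn":[0,0,0],"fingers":255},{"dp":[0,0,0.1],"turn":[0,0,0],"fingers":255},{"dp":[0,0,0.1],"turn":[0,0,0],"fingers":255},{"dp":[0,0,0.1],"turn":[0,0,0],"fingers":255},{"dp":[0,0,0.1],"turn":[0,0,0],"fingers":255},{"dp":[0,0,0.1],"turn":[0,0,0],"fingers":255},{"dp":[0,0,0],"turn":[0,0,0],"fingers":255},{"dp":[0,0,0],"turn":[0,0,0],"fingers":255},{"dp":[0,0,0],"turn":[0,0,0],"fingers":255},{"dp":[0,0,0],"turn":[0,0,0],"fingers":255}]'
python3 -c "
from h import *
rel(-.072,.064,.046)"
```

```text
clock: 5.15
eef_pos: [0.4761, 0.0268, 0.0458]
tcp_rot: [[-0.994, 0.106, 0.001], [0.106, 0.994, 0.0], [-0.001, 0.0, -1.0]]
contact_force: [-3.8, 0.0, 28.3]
finger_gap: 0.006
finger_force: 14.2
t 5.15 base xy mm [-72.1  64. ] z 45.8 F [-3.8  0.  28.3] dp cm [-0.01  0.   -0.02] yaw err -0.0 zaxis [ 0.001  0.    -1.   ]
```

Near-left is firm (28 N, no sinking). Next I'll press near-right.

```bash
python3 -m jog '[{"dp":[0,0,-1],"turn":[0,0,0],"fingers":255},{"dp":[0,-1.3,-0.8],"turn":[0,0,0],"fingers":255},{"dp":[0,-2.6,0],"turn":[0,0,0],"fingers":255},{"dp":[0,-2.6,0],"turn":[0,0,0],"fingers":255},{"dp":[0,-2.6,0],"turn":[0,0,0],"fingers":255},{"dp":[0,-2.4,0],"turn":[0,0,0],"fingers":255},{"dp":[0,-1.3,0],"turn":[0,0,0],"fingers":255},{"dp":[0,0,0.2],"turn":[0,0,0],"fingers":255},{"dp":[0,0,0.4],"turn":[0,0,0],"fingers":255},{"dp":[0,0,0.4],"turn":[0,0,0],"fingers":255}]'
python3 -m jog '[{"dp":[0,0,0.2],"turn":[0,0,0],"fingers":255},{"dp":[0,0,0.1],"turn":[0,0,0],"fingers":255},{"dp":[0,0,0.1],"turn":[0,0,0],"fingers":255},{"dp":[0,0,0.1],"turn":[0,0,0],"fingers":255},{"dp":[0,0,0.1],"turn":[0,0,0],"fingers":255},{"dp":[0,0,0.1],"turn":[0,0,0],"fingers":255},{"dp":[0,0,0.1],"turn":[0,0,0],"fingers":255},{"dp":[0,0,0],"turn":[0,0,0],"fingers":255},{"dp":[0,0,0],"turn":[0,0,0],"fingers":255},{"dp":[0,0,0],"turn":[0,0,0],"fingers":255}]'
python3 -c "
from h import *
rel(-.072,-.064,.046)"
```

```text
clock: 6.15
eef_pos: [0.4624, -0.0996, 0.0511]
tcp_rot: [[-0.994, 0.105, -0.0], [0.105, 0.994, 0.001], [0.0, 0.001, -1.0]]
contact_force: [-0.5, -0.1, 0.6]
finger_gap: 0.005
finger_force: 0.0
clock: 7.15
eef_pos: [0.4625, -0.1003, 0.0458]
tcp_rot: [[-0.994, 0.106, 0.001], [0.106, 0.994, -0.0], [-0.001, 0.0, -1.0]]
contact_force: [-4.3, 1.4, 27.8]
finger_gap: 0.005
finger_force: 14.0
t 7.15 base xy mm [-72.1 -63.8] z 45.8 F [-4.3  1.4 27.8] dp cm [-0.01 -0.02 -0.02] yaw err -0.0 zaxis [ 0.001 -0.    -1.   ]
```

Near-right is firm too. Far-right next, lifting over.

```bash
python3 -m jog '[{"dp":[0,0,-1],"turn":[0,0,0],"fingers":255},{"dp":[0,0,-3],"turn":[0,0,0],"fingers":255},{"dp":[-1.4,0,-1.8],"turn":[0,0,0],"fingers":255},{"dp":[-2.9,0,0],"turn":[0,0,0],"fingers":255},{"dp":[-2.9,0,0],"turn":[0,0,0],"fingers":255},{"dp":[-2.9,0,0],"turn":[0,0,0],"fingers":255},{"dp":[-2.9,0,0],"turn":[0,0,0],"fingers":255},{"dp":[-1.4,0,0.5],"turn":[0,0,0],"fingers":255},{"dp":[0,0,1.8],"turn":[0,0,0],"fingers":255},{"dp":[0,0,1.9],"turn":[0,0,0],"fingers":255}]'
python3 -m jog '[{"dp":[0,0,0.5],"turn":[0,0,0],"fingers":255},{"dp":[0,0,0.3],"turn":[0,0,0],"fingers":255},{"dp":[0,0,0.2],"turn":[0,0,0],"fingers":255},{"dp":[0,0,0.1],"turn":[0,0,0],"fingers":255},{"dp":[0,0,0.1],"turn":[0,0,0],"fingers":255},{"dp":[0,0,0.1],"turn":[0,0,0],"fingers":255},{"dp":[0,0,0.1],"turn":[0,0,0],"fingers":255},{"dp":[0,0,0.1],"turn":[0,0,0],"fingers":255},{"dp":[0,0,0.1],"turn":[0,0,0],"fingers":255},{"dp":[0,0,0],"turn":[0,0,0],"fingers":255}]'
python3 -c "
from h import *
rel(.072,-.064,.046)"
```

```text
clock: 8.15
eef_pos: [0.6065, -0.1158, 0.0592]
tcp_rot: [[-0.994, 0.106, 0.001], [0.106, 0.994, -0.0], [-0.001, -0.0, -1.0]]
contact_force: [-0.6, -0.0, -0.2]
finger_gap: 0.002
finger_force: 0.0
clock: 9.15
eef_pos: [0.606, -0.1159, 0.0438]
tcp_rot: [[-0.994, 0.106, 0.001], [0.106, 0.994, -0.0], [-0.001, -0.0, -1.0]]
contact_force: [0.6, -0.3, 3.5]
finger_gap: 0.001
finger_force: 1.8
t 9.15 base xy mm [ 72.3 -64.1] z 43.8 F [ 0.6 -0.3  3.5] dp cm [ 0.02  0.01 -0.22] yaw err -0.0 zaxis [ 0.001 -0.    -1.   ]
```

```bash
python3 -m jog '[{"dp":[0,0,0.1],"turn":[0,0,0],"fingers":255},{"dp":[0,0,0.1],"turn":[0,0,0],"fingers":255},{"dp":[0,0,0.1],"turn":[0,0,0],"fingers":255},{"dp":[0,0,0.1],"turn":[0,0,0],"fingers":255},{"dp":[0,0,0],"turn":[0,0,0],"fingers":255},{"dp":[0,0,0],"turn":[0,0,0],"fingers":255},{"dp":[0,0,0],"turn":[0,0,0],"fingers":255},{"dp":[0,0,0],"turn":[0,0,0],"fingers":255},{"dp":[0,0,0],"turn":[0,0,0],"fingers":255},{"dp":[0,0,0],"turn":[0,0,0],"fingers":255}]'
```

```text
clock: 10.15
eef_pos: [0.6062, -0.116, 0.0425]
tcp_rot: [[-0.994, 0.106, 0.002], [0.106, 0.994, -0.0], [-0.002, -0.0, -1.0]]
contact_force: [-4.5, 0.7, 23.8]
finger_gap: 0.008
finger_force: 11.8
```

Far-right sinks 3.5 mm and then bottoms, so that is the rocking corner. I'll lift away, go over its shim and fold it.

```bash
python3 -m jog '[{"dp":[0,0,-0.5],"turn":[0,0,0],"fingers":255},{"dp":[0,0,-1.5],"turn":[0,0,0],"fingers":255},{"dp":[0,0,-3],"turn":[0,0,0],"fingers":255},{"dp":[0,0,-1.5],"turn":[0,0,0],"fingers":255},{"dp":[0.3,-1.5,0],"turn":[0,0,0],"fingers":255},{"dp":[0.3,-2.5,0],"turn":[0,0,0],"fingers":255},{"dp":[0,-2.5,0],"turn":[0,0,0],"fingers":255},{"dp":[0,0,0.5],"turn":[0,0,0],"fingers":255},{"dp":[0,0,1],"turn":[0,0,0],"fingers":255},{"dp":[0,0,0.5],"turn":[0,0,0],"fingers":255}]'
python3 -c "
from h import *
rel(.066,-.129,.047)
im,d=arm.get_image('wrist');cv2.imwrite('pics/w2.png',im[:,:,::-1])"
```

```text
clock: 11.15
eef_pos: [0.5916, -0.1783, 0.0825]
tcp_rot: [[-0.994, 0.105, -0.003], [0.105, 0.994, 0.002], [0.003, 0.001, -1.0]]
contact_force: [-0.1, 1.1, 0.1]
finger_gap: 0.002
finger_force: 0.0
t 11.15 base xy mm [  64.6 -127.7] z 82.5 F [-0.1  1.1  0.1] dp cm [-0.15 -0.14  3.55] yaw err -0.1 zaxis [-0.003  0.002 -1.   ]
```

View pics/w2.png

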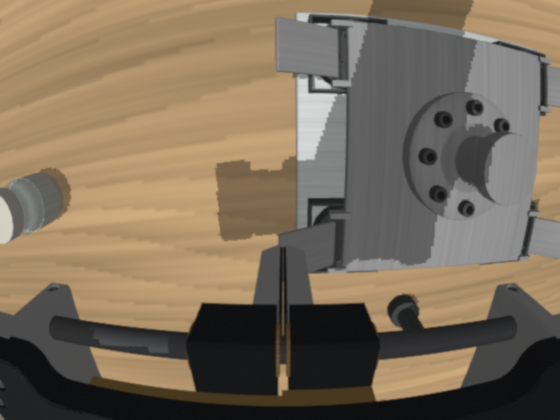

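The fingertips at (283,250) lie over the outer end of the far-right leaf (310,245). The screw at (403,308) is well clear. Pressing down.

```bash
python3 -m jog '[{"dp":[0,0,0.3],"turn":[0,0,0],"fingers":255},{"dp":[0,0,0.3],"turn":[0,0,0],"fingers":255},{"dp":[0,0,0.3],"turn":[0,0,0],"fingers":255},{"dp":[0,0,0.3],"turn":[0,0,0],"fingers":255},{"dp":[0,0,0.3],"turn":[0,0,0],"fingers":255},{"dp":[0,0,0.3],"turn":[0,0,0],"fingers":255},{"dp":[0,0,0.3],"turn":[0,0,0],"fingers":255},{"dp":[0,0,0.3],"turn":[0,0,0],"fingers":255},{"dp":[0,0,0],"turn":[0,0,0],"fingers":255},{"dp":[0,0,0],"turn":[0,0,0],"fingers":255}]'
python3 -c "
from h import *
rel(.066,-.129,.047)"
```

```text
clock: 12.2
eef_pos: [0.5923, -0.1788, 0.0601]
tcp_rot: [[-0.994, 0.105, -0.001], [0.105, 0.994, 0.001], [0.001, 0.001, -1.0]]
contact_force: [-1.1, -0.4, -0.1]
finger_gap: 0.004
finger_force: 0.2
t 12.2 base xy mm [  65.3 -128.1] z 60.1 F [-1.1 -0.4 -0.1] dp cm [-0.07 -0.09  1.31] yaw err -0.0 zaxis [-0.001  0.001 -1.   ]
```

```bash
python3 -m jog '[{"dp":[0,0,0.3],"turn":[0,0,0],"fingers":255},{"dp":[0,0,0.2],"turn":[0,0,0],"fingers":255},{"dp":[0,0,0.2],"turn":[0,0,0],"fingers":255},{"dp":[0,0,0.2],"turn":[0,0,0],"fingers":255},{"dp":[0,0,0.1],"turn":[0,0,0],"fingers":255},{"dp":[0,0,0.1],"turn":[0,0,0],"fingers":255},{"dp":[0,0,0.1],"turn":[0,0,0],"fingers":255},{"dp":[0,0,0.1],"turn":[0,0,0],"fingers":255},{"dp":[0,0,0],"turn":[0,0,0],"fingers":255},{"dp":[0,0,0],"turn":[0,0,0],"fingers":255}]'
python3 -c "
from h import *
rel(.066,-.129,.047)"
```

```text
clock: 13.2
eef_pos: [0.5927, -0.1795, 0.0474]
tcp_rot: [[-0.994, 0.106, -0.0], [0.106, 0.994, 0.0], [0.0, 0.0, -1.0]]
contact_force: [-1.0, -1.2, 0.6]
finger_gap: 0.007
finger_force: 0.2
t 13.2 base xy mm [  65.8 -128.7] z 47.4 F [-1.  -1.2  0.6] dp cm [-0.02 -0.03  0.04] yaw err -0.0 zaxis [-0.  0. -1.]
```

Almost flat. I'll add a little more until it meets the stop.

```bash
python3 -m jog '[{"dp":[0,0,0.1],"turn":[0,0,0],"fingers":255},{"dp":[0,0,0.1],"turn":[0,0,0],"fingers":255},{"dp":[0,0,0],"turn":[0,0,0],"fingers":255},{"dp":[0,0,0],"turn":[0,0,0],"fingers":255},{"dp":[0,0,0],"turn":[0,0,0],"fingers":255},{"dp":[0,0,0],"turn":[0,0,0],"fingers":255},{"dp":[0,0,0],"turn":[0,0,0],"fingers":255},{"dp":[0,0,0],"turn":[0,0,0],"fingers":255},{"dp":[0,0,0],"turn":[0,0,0],"fingers":255},{"dp":[0,0,0],"turn":[0,0,0],"fingers":255}]'
python3 -c "
from h import *
rel(.066,-.129,.047)"
```

```text
clock: 14.2
eef_pos: [0.5928, -0.1796, 0.0467]
tcp_rot: [[-0.994, 0.106, 0.0], [0.106, 0.994, 0.0], [-0.0, 0.0, -1.0]]
contact_force: [-3.0, 0.1, 9.4]
finger_gap: 0.004
finger_force: 4.9
t 14.2 base xy mm [  65.9 -128.8] z 46.7 F [-3.   0.1  9.4] dp cm [-0.01 -0.02 -0.03] yaw err -0.0 zaxis [ 0.  0. -1.]
```

```bash
python3 -m jog '[{"dp":[0,0,-0.5],"turn":[0,0,0],"fingers":255},{"dp":[0,0,-1.5],"turn":[0,0,0],"fingers":255},{"dp":[0,0,-2.5],"turn":[0,0,0],"fingers":255},{"dp":[-0.3,1.5,-0.5],"turn":[0,0,0],"fingers":255},{"dp":[-0.3,2.5,0],"turn":[0,0,0],"fingers":255},{"dp":[0,2.5,0],"turn":[0,0,0],"fingers":255},{"dp":[0,0,1],"turn":[0,0,0],"fingers":255},{"dp":[0,0,2],"turn":[0,0,0],"fingers":255},{"dp":[0,0,1.2],"turn":[0,0,0],"fingers":255},{"dp":[0,0,0.2],"turn":[0,0,0],"fingers":255}]'
python3 -c "
from h import *
rel(.072,-.064,.046)
im,d=arm.get_image('wrist');cv2.imwrite('pics/w3.png',im[:,:,::-1])"
```

```text
clock: 15.2
eef_pos: [0.604, -0.1157, 0.0494]
tcp_rot: [[-0.994, 0.106, -0.004], [0.106, 0.994, 0.0], [0.004, -0.0, -1.0]]
contact_force: [0.3, 0.4, -0.8]
finger_gap: 0.004
finger_force: 0.0
t 15.2 base xy mm [ 70.2 -64.1] z 49.4 F [ 0.3  0.4 -0.8] dp cm [-0.18  0.01  0.34] yaw err -0.0 zaxis [-0.004  0.    -1.   ]
```

View pics/w3.png

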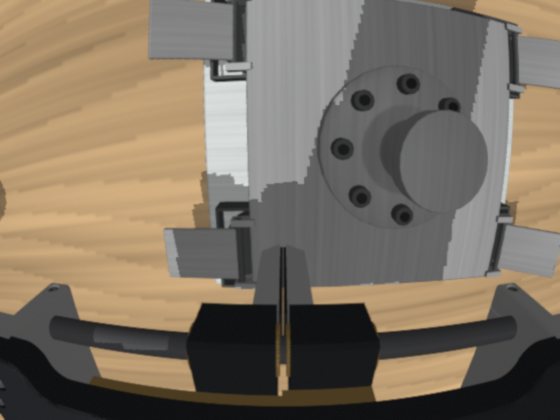

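The far-right leaf at (200,252) now looks flat and longer, and the other three still stand. A gentle firmness check on the corner follows.

```bash
python3 -m jog '[{"dp":[0,0,0.1],"turn":[0,0,0],"fingers":255},{"dp":[0,0,0.1],"turn":[0,0,0],"fingers":255},{"dp":[0,0,0.1],"turn":[0,0,0],"fingers":255},{"dp":[0,0,0],"turn":[0,0,0],"fingers":255},{"dp":[0,0,0],"turn":[0,0,0],"fingers":255},{"dp":[0,0,0],"turn":[0,0,0],"fingers":255},{"dp":[0,0,0],"turn":[0,0,0],"fingers":255},{"dp":[0,0,0],"turn":[0,0,0],"fingers":255},{"dp":[0,0,0],"turn":[0,0,0],"fingers":255},{"dp":[0,0,0],"turn":[0,0,0],"fingers":255}]'
```

```text
clock: 16.25
eef_pos: [0.6056, -0.1157, 0.0484]
tcp_rot: [[-0.994, 0.106, -0.0], [0.106, 0.994, 0.0], [0.0, 0.0, -1.0]]
contact_force: [-0.5, -0.3, 0.4]
finger_gap: 0.007
finger_force: 0.0
```

```bash
python3 -m jog '[{"dp":[0,0,0.1],"turn":[0,0,0],"fingers":255},{"dp":[0,0,0.1],"turn":[0,0,0],"fingers":255},{"dp":[0,0,0.1],"turn":[0,0,0],"fingers":255},{"dp":[0,0,0.05],"turn":[0,0,0],"fingers":255},{"dp":[0,0,0],"turn":[0,0,0],"fingers":255},{"dp":[0,0,0],"turn":[0,0,0],"fingers":255},{"dp":[0,0,0],"turn":[0,0,0],"fingers":255},{"dp":[0,0,0],"turn":[0,0,0],"fingers":255},{"dp":[0,0,0],"turn":[0,0,0],"fingers":255},{"dp":[0,0,0],"turn":[0,0,0],"fingers":255}]'
```

```text
clock: 17.25
eef_pos: [0.6056, -0.1157, 0.046]
tcp_rot: [[-0.994, 0.106, 0.0], [0.106, 0.994, -0.0], [-0.0, -0.0, -1.0]]
contact_force: [-2.3, 0.2, 8.5]
finger_gap: 0.008
finger_force: 4.2
```

It's firm at 46.0 mm under 8.5 N. Now I'll take the hand away and look.

```bash
python3 -m jog '[{"dp":[0,0,-0.5],"turn":[0,0,0],"fingers":255},{"dp":[0,0,-1.5],"turn":[0,0,0],"fingers":255},{"dp":[0,0,-2.5],"turn":[0,0,0],"fingers":255},{"dp":[0,0,-3],"turn":[0,0,0],"fingers":255},{"dp":[0,0,-3],"turn":[0,0,0],"fingers":255},{"dp":[0,0,-3],"turn":[0,0,0],"fingers":255},{"dp":[0,0,-2],"turn":[0,0,0],"fingers":255},{"dp":[0,0,-1],"turn":[0,0,0],"fingers":255},{"dp":[0,0,0],"turn":[0,0,0],"fingers":255},{"dp":[0,0,0],"turn":[0,0,0],"fingers":255}]'
python3 -c "
from h import *
for n in ['wrist','side']:
    im,d=arm.get_image(n);cv2.imwrite(f'pics/{n}9.png',im[:,:,::-1])
print(arm.get_state()['contact_force'])"
```

```text
clock: 18.25
eef_pos: [0.605, -0.1156, 0.2093]
tcp_rot: [[-0.994, 0.106, -0.001], [0.106, 0.994, 0.0], [0.001, 0.0, -1.0]]
contact_force: [0.3, 0.2, 0.6]
finger_gap: 0.003
finger_force: 0.0
[-0.70201778 -0.1938864  -0.37768596]
```

View pics/side9.png

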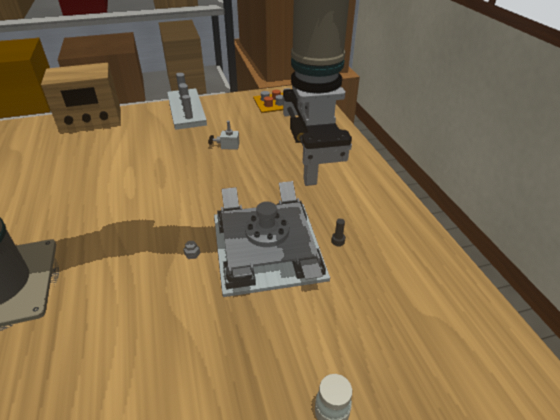

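View pics/wrist9.png

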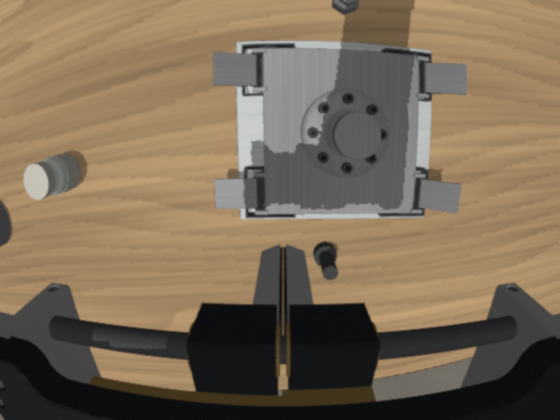

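The side view shows the far-right leaf flat at (312,268), with the other three standing at (231,198), (288,192) and (241,275). The valve, capnut, screw and jar are unmoved, and the hand is clear.

```bash
python3 -c "
from workcell import arm
print(arm.job_done())"
```

```text
the job is handed in; nothing more can be done
None
```

The far-right corner was the one that rocked (it sank 3.5 mm; near-left and near-right were firm, far-left was not pressed); its shim is now folded flat, the corner stood firm at 46 mm when re-pressed with 8.5 N, the other three shims still stand, the loose parts look unmoved, and the job was handed in with the hand clear at about 18 s.

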